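# Seal a paint jar for the shaker and tug-check its snap stopper

## Task

Take the winged snap stopper from the drying rack and push it straight down into the neck of the paint jar clamped in the shaker cradle until it snaps fully home. Then, still holding it, tug it straight up against its latches with about 10 newtons for a full second to verify that it is retained, lower it fully home again and let go. Never push or pull the stopper in the neck with more than 20 newtons, and leave the bung, the spare jar and the brush alone.

Things in the scene. Friction and masses are not known exactly. Their poses are not given: they have to be found in the camera images.
- stopper: loose white plastic snap stopper, 60 g, hanging upright by its flange in one of the rack's two holes. Origin on its axis at the underside of its round flange (44 mm across, 5 mm thick), z up. A flat upright wing to grip stands on the flange: 14 mm thick along its x, 34 mm wide along its y, from 5 to 47 mm above the origin.
- stopper_shoulder (a point): centre of the flat shoulder of the stopper's barbed head, 22.5 mm below its origin. The head is 26 mm across, tapering to 12 mm across at the tip, 37.5 mm below the origin. Between the head and a 26 mm spigot (6 mm long, under the flange) is a thin stem 18 mm across. Four hidden spring latches, 6 mm tall, in the collar's bore catch this shoulder.
- rack: fixed wooden drying rack block 70 x 170 x 45 mm (x, y, z), origin at the centre of its underside, z up; two through holes 33 mm across at y = -45 and +45 mm in its frame, on x = 0. One holds the stopper, the other the bung, either way round.
- jar: fixed paint jar 84 mm across, clamped in a steel shaker cradle with a 130 x 130 mm base plate and two clamp posts on its x axis, which reach 88 mm up. Origin at the centre of the underside, z up. The jar's neck (52 mm across) starts 82 mm above the origin and ends in the black collar.
- collar: black snap collar, 60 mm outside, bore 29 mm. Origin on the axis at the top of its rim, 125 mm above the jar's origin, z up. Gives about 1 mm per 12 N up or down. The head spreads its latches on the way down (5 N or so, more if off-centre) and snaps 2 to 10 mm before home, where stopper origin = collar origin. Once snapped, the stopper lifts freely by those 2 to 10 mm (differs from jar to jar), then is held; unsnapped, it pulls out.
- bung: bystander: loose cork bung with a round knob (26 mm across, top 24 mm above the rack), flange 42 mm across, in the other hole of the rack; origin at the underside of its flange.
- spare_jar: bystander: loose closed paint jar with a lid, 66 mm across, 90 mm tall, origin at the centre of its underside.
- brush: bystander: loose paint brush 200 mm long, lying on the bench, origin near its middle.
There are look-alikes about, which are no part of the job. Of the things that look like the jar, the smaller one is meant.

How it is judged:
On the way, in this order (a step that is already met when the one before it is completed fails the run):
1. the stopper is pushed fully home: its flange lies within 1.5 mm of the collar's rim, centred within 3 mm (z of stopper in the frame of collar between -0.003 and 0.0015 m and horizontal distance between stopper and collar below 0.003 m), for 0.1 s.
2. the stopper is tugged up against the latches with 7 to 14 N for 0.7 s while it stays in the neck (z of stopper in the frame of collar between 0.0018 and 0.0125 m and contact force between stopper and collar between 7 and 14 N), for 0.7 s.
At the end, for the whole second after the job is handed in: the stopper sits released and at rest fully home in the collar (flange within 2.5 mm of the rim), centred within 3 mm and upright within 0.15 rad (z of stopper in the frame of collar between -0.003 and 0.0025 m and horizontal distance between stopper and collar below 0.003 m and angle between stopper's own z axis and vertical below 0.15 rad and linear speed of stopper below 0.01 m/s); the robot touches nothing.
It fails at once if the stopper pushes or pulls the collar with more than 20 N (contact force between stopper and collar above 20 N).
It fails at once if the bung is moved by more than 15 mm (distance of bung from where it was at the start of the episode above 0.015 m).
It fails at once if the spare jar is moved by more than 20 mm (distance of spare_jar from where it was at the start of the episode above 0.02 m).
It fails at once if the brush is moved by more than 20 mm (distance of brush from where it was at the start of the episode above 0.02 m).
It also fails if it takes over 72 s, if anything falls off the work surface, if the arm or the gripper's body presses on something with over 40 N, if the wrist force passes 120 N, or if a joint passes its speed limit or range.

## Robot

A 6-joint arm with a two-finger parallel gripper is mounted at the origin on the work surface. World frame = base frame: x ahead of the robot, y to its left, z up, the work surface at z = 0. Lengths are in m, angles in rad, forces in N, time in s.
With the tool pointing down it reaches from about 0.4 to 0.825 m from the base axis. Payload 7 kg.
Tool frame: the origin (TCP) lies at the very end of the fingers, on their centre line; the grasp point (between the pads) lies 19 mm behind it (env.grasp_offset is the distance from the TCP to the grasp point, in m); z points along the fingers, y is the direction in which the jaws open and shut (so a half turn about z gives the same grasp; the last joint's range is limited). The gripper opens to 85 mm and grips with 20 to 120 N. Pads are 22 mm wide; open, the fingers measure 114 mm over their backs; the gripper's body (76 mm by 85 mm) begins 54 mm behind the grasp point. The pads swing forward as they close: fully open they stand 13 mm farther back than shut.
Start: joints at [1.618, 0.359, 0.012, 0, -1.224, -0.288], TCP at [0.161, 0.655, 0.231] pointing down, gripper open.
Joint ranges: [-3.07, 3.07], [-1.43, 2.12], [-1.02, 1.25], [-3.03, 1.67], [-3.05, -0], [-3.03, 3.03]. Speed limits (rad/s): [2.39, 2.39, 3.01, 3.14, 3.14, 3.14].

## Interface

Orientations are given as a rotation vector (axis times angle).
In Python, from workcell import env gives the robot as it stands.
- The arm moves only by the shell command python3 -m jog 'ROWS' [FORCE]. ROWS is JSON, a list of rows, each a list of 5 numbers: the shift along the tool's x, y, z in cm, then the turn about the tool's z in degrees, then the closure, from 0 (fully open) to 1 (shut). In form: [[x, y, z, twist, fingers], ...]. A call has 1 to 20 rows; each row is the pose to reach, as a shift and turn from the pose commanded when the call began, along the tool's axes at that moment; what a row does not reach only later rows make up. A row lasts 1/12 s, in which the tool goes at most 41.7 mm and 7.16 degrees, less where a joint would pass 70% of its speed; a pose out of reach is approached as far as the arm can. A call with a gripper value outside its range is refused whole. The fingers move at their own pace and stop on an object; FORCE is the grip in N (left out, the last holds). Time passes only in rows, so rows that repeat a pose let the fingers close. It gives the time, the measured TCP pose, the force and the opening at its end, in the units of the state.
- env.sense(): the state, without advancing time (a new reading comes with each control period).
- env.grab_frame(name): name is "scene" or "top" or "wrist"; returns a dict with "color" (400x640x3 uint8, red, green, blue), "K" (3x3 intrinsics, pixels), "rvec" (rotation vector, rad) and "tvec" (3), from world to camera coordinates, as OpenCV has them; the wrist camera has in their place "T_tool_cam" (4x4, takes a point from camera to tool coordinates, whose origin is the TCP and whose axes are the flange's). Camera axes: x right, y down, z forward; pixel columns grow to the right and rows downward; lengths in m; the calibration is good to about 2 mm. A picture is of the moment at which its call begins: read the wrist's pose just before it. There is no depth.
- env.finish_job(): hands the job in, once; it reports no verdict.
The state is a dict: "t": time; "joint_positions": joint angles; "qvel": joint speeds; "effort": joint torques, N m; "tcp_pos": TCP position; "ee_rot": TCP orientation; "force": force on the tool from outside, world axes, zero at the start; "ft_torque": the same for the moment, N m; "opening": finger opening in m.
Only numpy, scipy, OpenCV 4.12 (cv2) and the standard library are available. Lean on these libraries where they do the work, as an engineer would, in place of code of your own. Each camera call takes 0.05 s, during which the arm holds its last target.

## Working session

There is one attempt and no reset: what is moved stays moved. The work goes in short steps, Python scripts to look and compute and a shell command to move; the robot and the scene stay as the last step left them, time stands still between calls to the robot, and variables do not carry over. Pictures are saved under pics/ and viewed, and the job is handed in when it is done.

```bash
ls; mkdir -p pics; python3 - <<'E'
from workcell import env
import cv2,numpy as np
print(env.sense())
for n in ["scene","top","wrist"]:
    f=env.grab_frame(n)
    cv2.imwrite(f"pics/{n}0.png",f["color"][:,:,::-1])
    print(n,f["K"],{k:v for k,v in f.items() if k not in("color","K")})
    np.save(f"pics/{n}0.npy",f,allow_pickle=True)
E
```

```text
pics
{'t': 0.0, 'joint_positions': array([ 1.61809877e+00,  3.59369149e-01,  1.10623104e-02, -3.38463057e-04,
       -1.22408818e+00, -2.88112366e-01]), 'qvel': array([-7.52120856e-04,  9.10519414e-04, -4.87972535e-04,  3.79867562e-05,
        5.70787630e-04, -4.35399167e-04]), 'effort': array([-1.88773622e-03, -5.83322096e+01,  2.93417215e+01,  6.93655193e+00,
       -5.99930529e-03,  1.07800563e-06]), 'tcp_pos': array([0.16088692, 0.65505595, 0.23037875]), 'ee_rot': array([ 3.11720843e+00, -3.77333969e-01, -7.36459767e-05]), 'force': array([-0.30841569,  0.09431028,  0.22440789]), 'ft_torque': array([ 0.04339529, -0.02103836,  0.02723266]), 'opening': 0.08550793751014264}
scene [[474.09444859   0.         323.77941707]
 [  0.         474.09444859 199.94756075]
 [  0.           0.           1.        ]] {'rvec': array([ 1.88324299,  1.95105779, -0.54902087]), 'tvec': array([ 0.08600356, -0.43079275,  1.68209697])}
top [[365.61296718   0.         317.70083647]
 [  0.         365.61296718 197.07776326]
 [  0.           0.           1.        ]] {'rvec': array([ 2.1781469 , -2.22327024,  0.06714567]), 'tvec': array([-0.05240341,  0.55568103,  0.88368693])}
wrist [[283.25261646   0.         315.91441105]
 [  0.         283.25261646 204.47911833]
 [  0.           0.           1.        ]] {'T_tool_cam': array([[-1.50326668e-04, -9.63534646e-01, -2.67583562e-01,
         6.69683106e-02],
       [ 9.99999987e-01, -1.29338778e-04, -9.60607315e-05,
        -2.58871479e-04],
       [ 5.79489122e-05, -2.67583573e-01,  9.63534653e-01,
        -1.44470597e-01],
       [ 0.00000000e+00,  0.00000000e+00,  0.00000000e+00,
         1.00000000e+00]])}
```

View pics/scene0.png

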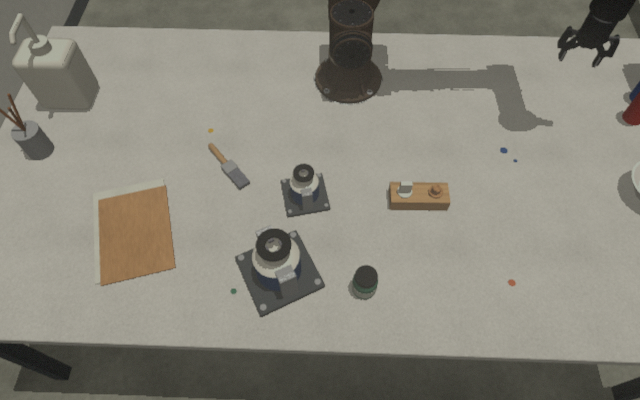

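View pics/top0.png

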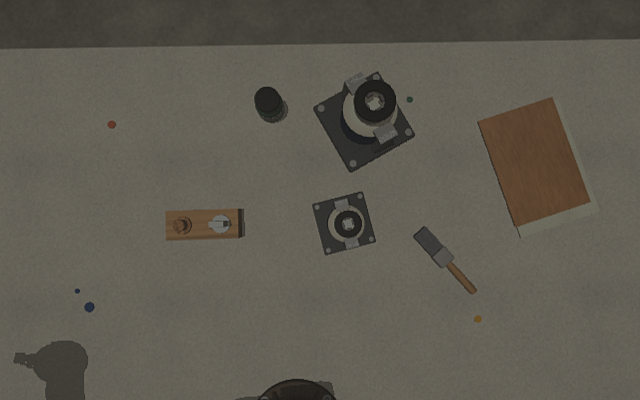

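View pics/wrist0.png

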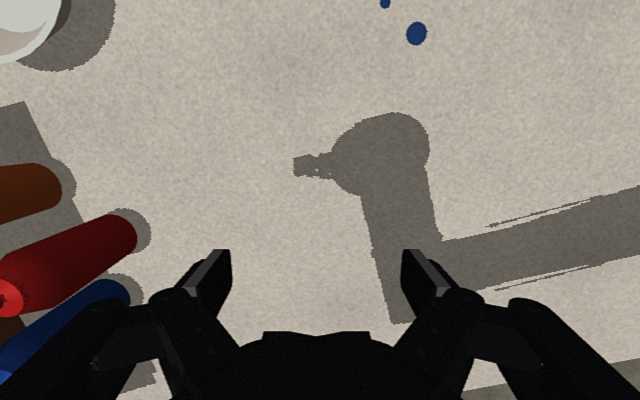

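The top view shows the rack at (205,224) with the white stopper at (220,224) and the bung at (181,226). The smaller jar's collar is at (348,223), and the larger look-alike is at (375,101). Next I'll make zoomed crops and rough positions.

```bash
cat > h.py <<'E'
import numpy as np,cv2
from workcell import env
from scipy.spatial.transform import Rotation as R
def cam(f,state=None):
    """returns K, Rwc(cam->world), C"""
    if "rvec" in f:
        r=cv2.Rodrigues(np.array(f["rvec"]))[0]; return f["K"],r.T,-r.T@f["tvec"]
    T=np.eye(4);T[:3,:3]=R.from_rotvec(state["ee_rot"]).as_matrix();T[:3,3]=state["tcp_pos"]
    M=T@f["T_tool_cam"]; return f["K"],M[:3,:3],M[:3,3]
def ray(c,uv):
    K,Rw,C=c; d=Rw@np.linalg.solve(K,[uv[0],uv[1],1.]); return C,d/np.linalg.norm(d)
def plane(c,uv,z):
    C,d=ray(c,uv); return C+d*(z-C[2])/d[2]
def tri(obs):
    A=np.zeros((3,3));b=np.zeros(3);rs=[ray(c,uv) for c,uv in obs]
    for C,d in rs:
        P=np.eye(3)-np.outer(d,d);A+=P;b+=P@C
    X=np.linalg.solve(A,b); return X,[np.linalg.norm((np.eye(3)-np.outer(d,d))@(X-C)) for C,d in rs]
def proj(c,X):
    K,Rw,C=c; p=K@(Rw.T@(np.array(X)-C)); return p[:2]/p[2]
def snap(name,tag):
    s=env.sense(); f=env.grab_frame(name); f["state"]=s
    np.save(f"pics/{tag}.npy",f,allow_pickle=True); cv2.imwrite(f"pics/{tag}.png",f["color"][:,:,::-1]); return f
def load(tag):
    f=np.load(f"pics/{tag}.npy",allow_pickle=True).item(); return f,cam(f,f.get("state"))
def crop(tag,x,y,w,h,s,out):
    f,_=load(tag); cv2.imwrite(f"pics/{out}.png",cv2.resize(f["color"][y:y+h,x:x+w,::-1],None,fx=s,fy=s,interpolation=cv2.INTER_CUBIC))
E
python3 - <<'E'
from h import *
ft,ct=load("top0");fs,cs=load("scene0")
for n,t,s in [("stopper",(221,224),(405,187)),("bung",(181,226),(436,190)),("collar",(348,223),(304,172)),("big",(375,101),(273,243))]:
    print(n,tri([(ct,t),(cs,s)]))
print("cams",ct[2],cs[2])
a,_=load("top0");b,_=load("scene0")
A=cv2.resize(a["color"][190:260,160:260,::-1],(800,560),interpolation=cv2.INTER_CUBIC)
B=cv2.resize(a["color"][180:270,300:400,::-1],(620,560),interpolation=cv2.INTER_CUBIC)
cv2.imwrite("pics/c1.png",A);cv2.imwrite("pics/c2.png",B)
crop("scene0",270,150,190,80,4,"c3")
E
```

```text
stopper (array([0.49402692, 0.1638876 , 0.06312882]), [np.float64(0.0026319072354968496), np.float64(0.0026319072354968266)])
bung (array([0.49135087, 0.25850309, 0.04884127]), [np.float64(0.0001558793750366038), np.float64(0.00015587937503672297)])
collar (array([ 0.4918503 , -0.12496996,  0.12285878]), [np.float64(0.0016898722141597076), np.float64(0.0016898722141597369)])
big (array([ 0.74037955, -0.18266671,  0.17649607]), [np.float64(0.00043882717005734595), np.float64(0.00043882717005726024)])
cams [ 0.50915904 -0.05398796  0.91119289] [ 1.24399142 -0.03806096  1.21386405]
```

View pics/c1.png

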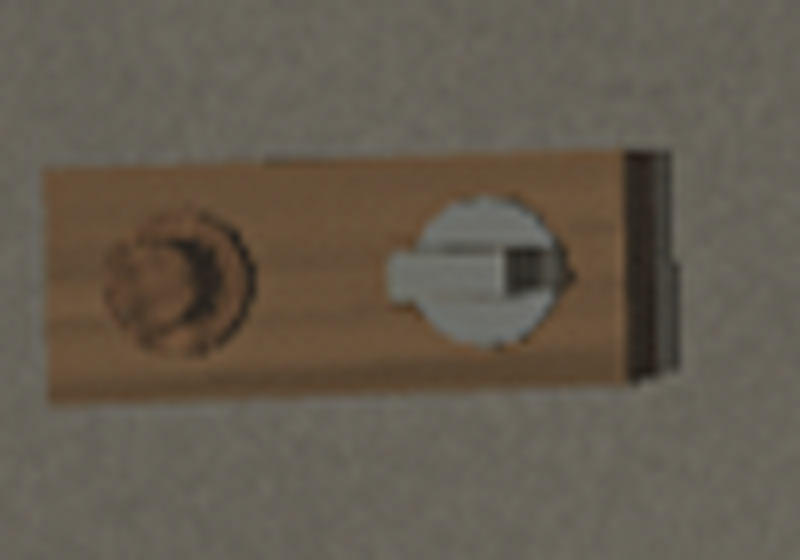

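View pics/c2.png

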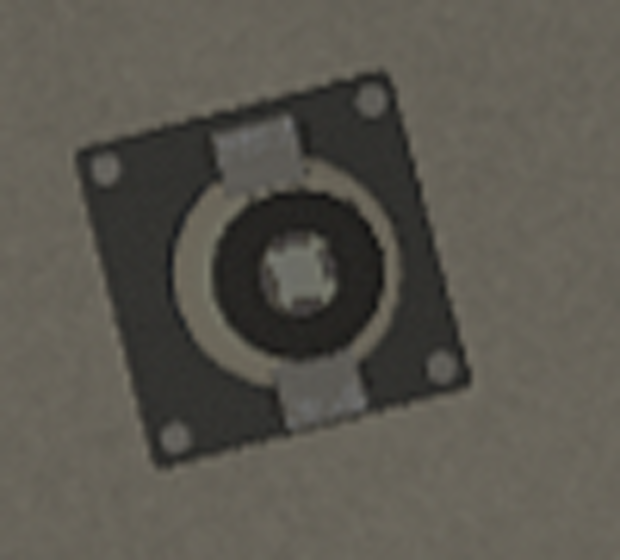

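View pics/c3.png

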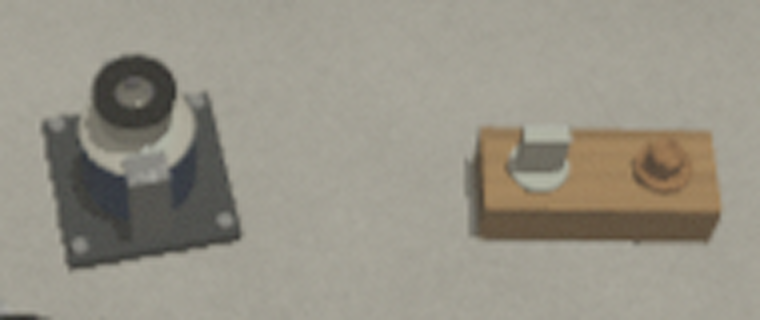

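The crops show the wing's long side running almost along world y, so the jaws should open along world x. The stopper is at about (0.494, 0.164), and the small collar at about (0.492, -0.125, 0.123), which matches the given 125 mm. Next I'll compute the move to hover.

```bash
cat >> h.py <<'E'
def goto(X,yaw_y=None):
    """tool-frame shift (cm) to put TCP at X, and twist so that tool y is at world angle yaw_y (deg, mod 180)"""
    s=env.sense();M=R.from_rotvec(s["ee_rot"]).as_matrix()
    print("t",s["t"],"tcp",s["tcp_pos"].round(4),"xax",M[:,0].round(3),"yax",M[:,1].round(3),"z",M[:,2].round(4),"F",s["force"].round(2),"op",round(s["opening"],4))
    print("shift cm",(M.T@(np.array(X)-s["tcp_pos"])*100).round(2))
    if yaw_y is not None:
        a=np.degrees(np.arctan2(M[1,1],M[0,1])); d=-(yaw_y-a); print("twist",(d+90)%180-90,"j",s["joint_positions"].round(3))
E
python3 - <<'E'
from h import *
# rack long edges/wing dir at z .045, .092 from top
ft,c=load("top0")
def z(u,v):return (160+u/8-.44,190+v/8-.44)
a=plane(c,z(43,168),.045);b=plane(c,z(625,150),.045);d=plane(c,z(48,405),.045);e=plane(c,z(630,385),.045)
print(a,b,d,e,np.linalg.norm(a-b),np.linalg.norm(a-d),"center",(a+b+d+e)/4,"ang y",np.degrees(np.arctan2(*(a-b)[[1,0]])),np.degrees(np.arctan2(*(d-e)[[1,0]])))
print(plane(c,z(387,277),.092),plane(c,z(503,272),.092),"wing")
goto([.494,.165,.231],0)
E
```

```text
[0.52840916 0.29740117 0.045     ] [0.53019479 0.12619096 0.045     ] [0.45882702 0.295916   0.045     ] [0.46103396 0.12539254 0.045     ] 0.1712195182414677 0.06959799408515939 center [0.49461623 0.21122517 0.045     ] ang y 90.5975406606718 90.74148924287542
[0.49504354 0.18290389 0.092     ] [0.4957574  0.15066698 0.092     ] wing
t 0.15 tcp [0.1609 0.6552 0.2306] xax [ 0.971 -0.239  0.   ] yax [-0.239 -0.971  0.001] z [-2.0e-04 -1.2e-03 -1.0e+00] F [ 0.43 -0.1  -0.11] op 0.0854
shift cm [4.404e+01 3.965e+01 2.000e-02]
twist 76.19645069467404 j [ 1.618  0.359  0.011 -0.    -1.224 -0.288]
```

```bash
python3 -m jog '[[11,9.9,0,19,0],[22,19.8,0,38,0],[33,29.7,0,57,0],[44,39.6,0,76,0],[44,39.6,0,76,0],[44,39.6,0,76,0],[44,39.6,0,76,0],[44,39.6,0,76,0],[44,39.6,0,76,0],[44,39.6,0,76,0],[44,39.6,0,76,0],[44,39.6,0,76,0],[44,39.6,0,76,0],[44,39.6,0,76,0],[44,39.6,0,76,0],[44,39.6,0,76,0],[44,39.6,0,76,0],[44,39.6,0,76,0],[44,39.6,0,76,0],[44,39.6,0,76,0]]'; python3 - <<'E'
from h import *
snap("wrist","w1"); goto([.495,.167,.231],0.6)
E
```

```text
t: 1.82
tcp_pos: [0.4934, 0.167, 0.2314]
ee_rot: [-2.227, 2.215, 0.0]
force: [-0.4, -0.2, -0.2]
opening: 0.0849
t 1.8667 tcp [0.4934 0.167  0.2314] xax [ 0.005 -1.    -0.   ] yax [-1.    -0.005 -0.   ] z [ 1.e-04  2.e-04 -1.e+00] F [ 0.71 -0.59  0.42] op 0.0855
shift cm [-0.   -0.16  0.04]
twist -0.2959696791221518 j [ 0.703  0.104 -0.324 -0.    -1.143 -0.698]
```

View pics/w1.png

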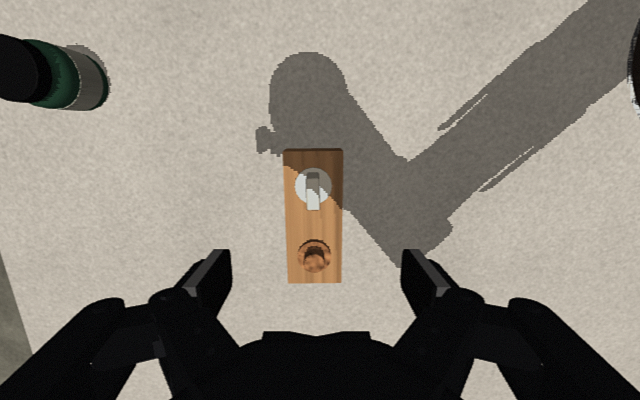

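The wrist view shows the wing top at about (313,198), the flange at about (313,185) and the bung at about (314,257). I'll zoom in to measure the wing.

```bash
python3 -m jog '[[2,-0.15,0,0,0],[4,-0.15,0,0,0],[5,-0.15,0,0,0],[5,-0.15,0,0,0],[5,-0.15,0,0,0]]'; python3 - <<'E'
from h import *
snap("wrist","w2")
a,_=load("w1");b,_=load("w2")
A=a["color"][150:230,270:360,::-1];s=env.sense();print(s["tcp_pos"])
B=b["color"][190:280,270:360,::-1]
cv2.imwrite("pics/c4.png",cv2.resize(A,None,fx=6,fy=6,interpolation=cv2.INTER_CUBIC))
cv2.imwrite("pics/c5.png",cv2.resize(B,None,fx=6,fy=6,interpolation=cv2.INTER_CUBIC))
E
```

```text
t: 2.28
tcp_pos: [0.4955, 0.1162, 0.2315]
ee_rot: [-2.225, 2.218, -0.0]
force: [-0.1, 0.1, -0.1]
opening: 0.0857
[0.49560988 0.11650574 0.23147305]
```

View pics/c4.png

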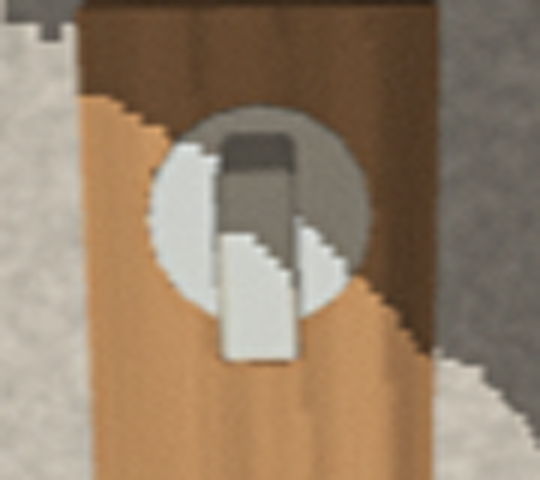

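View pics/c5.png

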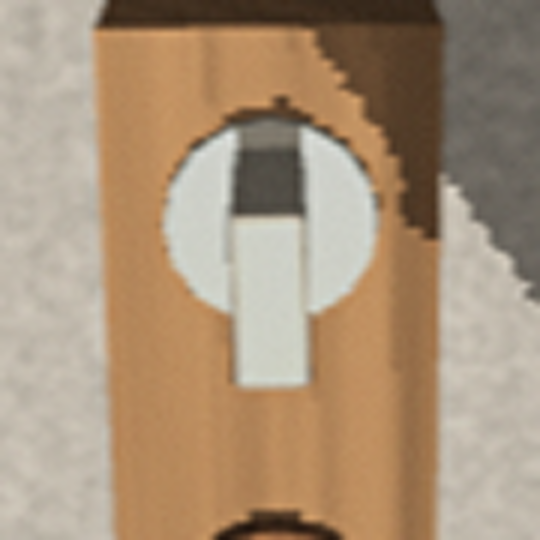

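```bash
python3 - <<'E'
from h import *
_,c1=load("w1");_,c2=load("w2");_,ct=load("top0")
p=lambda u,v,x,y:(x+(u+.5)/6-.5,y+(v+.5)/6-.5)
P1=[p(u,v,270,150) for u,v in[(221,360),(297,360),(219,172),(294,172)]]
P2=[p(u,v,270,190) for u,v in[(236,387),(310,387),(233,216),(304,216)]]
X=[]
for a,b in zip(P1,P2):
    x,e=tri([(c1,a),(c2,b)]);X.append(x);print(x.round(4),np.round(e,4))
X=np.array(X);print("mean",X.mean(0),"w",np.linalg.norm(X[0]-X[1]),"l",np.linalg.norm(X[0]-X[2]))
for c,P in((c1,P1),(c2,P2)):
    Q=np.array([plane(c,q,.092) for q in P]);print(Q.round(4),"mean@.092",Q.mean(0))
# flange centre at z .050 via extents left/right & top/bottom
print(plane(c1,p(261,214,270,150),.05),plane(c2,p(271,218,270,190),.05))
goto(X.mean(0),0.6)
E
```

```text
[0.5025 0.1841 0.0922] [0.0001 0.0001]
[0.4891 0.1839 0.0924] [0.0002 0.0002]
[0.5028 0.1509 0.0927] [0. 0.]
[0.4902 0.1508 0.0928] [0.0001 0.0001]
mean [0.49612862 0.16742705 0.09255597] w 0.01335344712647064 l 0.03320047667409624
[[0.5026 0.1842 0.092 ]
 [0.4893 0.1841 0.092 ]
 [0.5028 0.151  0.092 ]
 [0.4901 0.1509 0.092 ]] mean@.092 [0.4961936 0.1675504 0.092    ]
[[0.5024 0.1842 0.092 ]
 [0.4889 0.1841 0.092 ]
 [0.5028 0.1511 0.092 ]
 [0.4902 0.1511 0.092 ]] mean@.092 [0.49606903 0.16764342 0.092     ]
[0.49605894 0.16687409 0.05      ] [0.49622619 0.16668503 0.05      ]
t 2.3333 tcp [0.4956 0.1165 0.2315] xax [ 0.004 -1.    -0.   ] yax [-1.    -0.004 -0.   ] z [ 4.e-04  3.e-04 -1.e+00] F [-0.22 -0.92 -0.22] op 0.0856
shift cm [-5.09 -0.06 13.89]
twist -0.3975280763104365 j [ 0.617  0.083 -0.347  0.    -1.14  -0.614]
```

The wing top measures 0.0922 m high (expected 0.092), 13.4 x 33.2 mm across (14 x 34), centred at (0.4961, 0.1672). Now I'll descend to grip with the TCP at about 0.056.

```bash
python3 -m jog '[[-2.5,-0.05,0,0,0],[-5.07,-0.05,2,0,0],[-5.07,-0.05,6,0,0],[-5.07,-0.05,10,0,0],[-5.07,-0.05,13,0,0],[-5.07,-0.05,15,0,0],[-5.07,-0.05,16.5,0,0],[-5.07,-0.05,17.5,0,0],[-5.07,-0.05,17.5,0,0],[-5.07,-0.05,17.5,0,0]]' 60;python3 - <<'E'
from h import *
snap("wrist","w3"); goto([.4961,.1672,.056],0.6)
E
```

```text
t: 3.17
tcp_pos: [0.496, 0.1672, 0.0563]
ee_rot: [2.226, -2.216, 0.0]
force: [-0.1, -1.3, -0.3]
opening: 0.0854
t 3.2167 tcp [0.4964 0.1674 0.057 ] xax [ 0.004 -1.    -0.   ] yax [-1.    -0.004 -0.001] z [ 9.e-04  4.e-04 -1.e+00] F [ 0.31 -0.25 -0.33] op 0.0858
shift cm [0.02 0.03 0.1 ]
twist -0.36207648656559854 j [ 0.7    0.297 -0.538  0.    -0.734 -0.696]
```

View pics/w3.png

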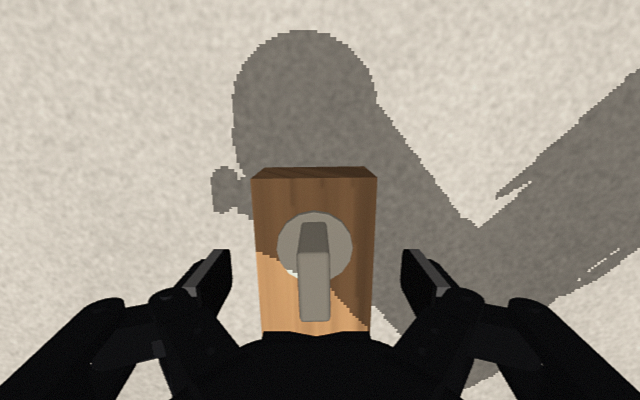

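The wing at (314,270) sits midway between the pads at (216,270) and (418,270). I'll close.

```bash
python3 -m jog '[[0,0,0,0,0.5],[0,0,0,0,1],[0,0,0,0,1],[0,0,0,0,1],[0,0,0,0,1],[0,0,0,0,1],[0,0,0,0,1],[0,0,0,0,1],[0,0,0,0,1],[0,0,0,0,1]]' 60;python3 - <<'E'
from h import *
snap("wrist","w4"); goto([.4961,.1672,.056],0.6)
E
```

```text
t: 4.05
tcp_pos: [0.4961, 0.1668, 0.0567]
ee_rot: [-2.225, 2.217, -0.0]
force: [-2.0, 0.8, 5.6]
opening: 0.0129
t 4.1 tcp [0.4961 0.1668 0.0567] xax [ 0.004 -1.    -0.   ] yax [-1.    -0.004 -0.001] z [ 5.e-04  2.e-04 -1.e+00] F [-0.69 -0.92  5.2 ] op 0.0132
shift cm [-0.04 -0.    0.07]
twist -0.383165057327858 j [ 0.7    0.297 -0.539  0.    -0.734 -0.696]
```

View pics/w4.png

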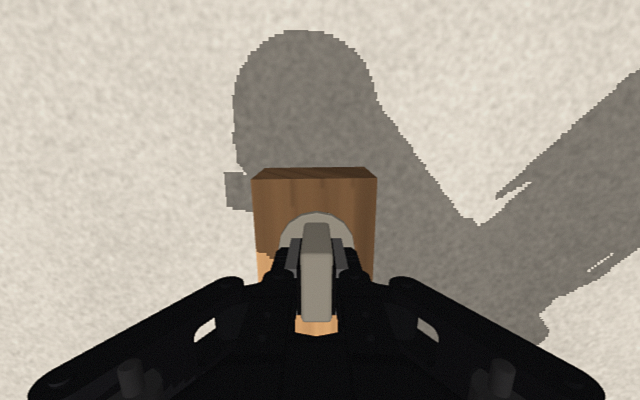

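The stopper is gripped, with the opening at 13 mm. I'll lift it and travel partway to the jar for a look at the collar.

```bash
python3 -m jog '[[0,0,-1,0,1],[0,0,-3,0,1],[0,0,-6,0,1],[0,0,-10,0,1],[0,0,-14,0,1],[0,0,-18,0,1],[3,0,-20,0,1],[7,0,-20,0,1],[11,0,-20,0,1],[15,0,-20,0,1],[18,0,-20,0,1],[20,0,-20,0,1],[20,0,-20,0,1],[20,0,-20,0,1],[20,0,-20,0,1]]';python3 - <<'E'
from h import *
snap("wrist","w5"); goto([.492,-.125,.2],0.6)
E
python3 -m jog '[[3,0,0,0,1],[6,0,0,0,1],[6,0,0,0,1],[6,0,0,0,1],[6,0,0,0,1]]';python3 - <<'E'
from h import *
snap("wrist","w6"); goto([.492,-.125,.2],0.6); snap("scene","s6"); snap("top","t6")
E
```

```text
t: 5.35
tcp_pos: [0.4964, -0.0332, 0.2565]
ee_rot: [-2.225, 2.218, 0.0]
force: [-0.0, 0.4, -0.7]
opening: 0.0132
t 5.4 tcp [ 0.4965 -0.0328  0.2564] xax [ 0.004 -1.    -0.   ] yax [-1.    -0.004  0.   ] z [-1.e-04  2.e-04 -1.e+00] F [0.26 0.03 0.11] op 0.0132
shift cm [9.22 0.48 5.64]
twist -0.38129144202008547 j [ 0.33   0.046 -0.329 -0.    -1.195 -0.326]
t: 5.82
tcp_pos: [0.4969, -0.0926, 0.2562]
ee_rot: [2.226, -2.217, -0.0]
force: [-0.1, 0.3, 0.1]
opening: 0.0131
t 5.8667 tcp [ 0.4969 -0.0924  0.2562] xax [ 0.005 -1.    -0.   ] yax [-1.    -0.005  0.   ] z [-1.e-04  1.e-04 -1.e+00] F [-0.37 -0.51 -0.33] op 0.0134
shift cm [3.26 0.5  5.62]
twist -0.33922543555317475 j [ 0.205  0.06  -0.315 -0.    -1.196 -0.201]
```

View pics/w5.png

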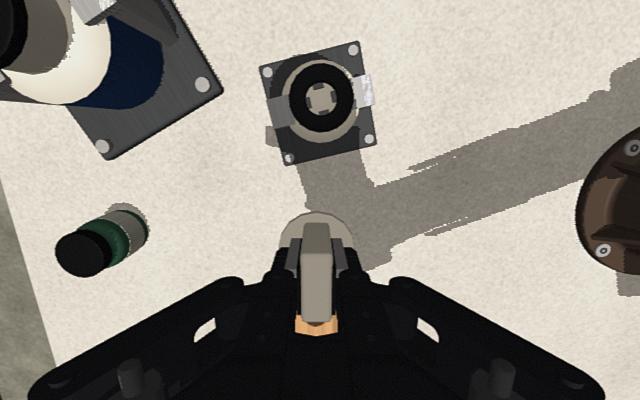

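View pics/w6.png

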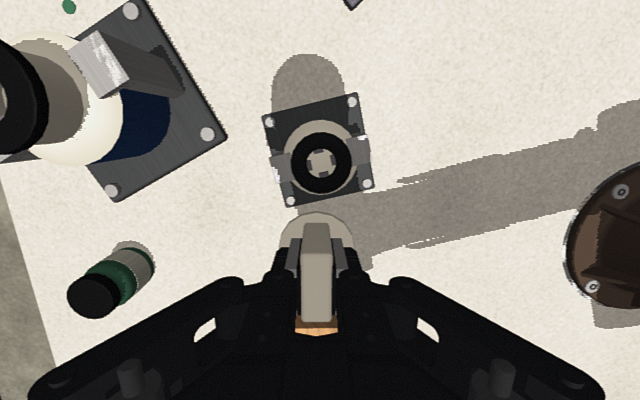

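The wrist views show the stopper still upright in the jaws. The small jar's collar is at about (322,98), then (321,163). An orange patch stays at (316,326), so I'll check the scene and top views to see what it is.

```bash
python3 - <<'E'
from h import *
crop("s6",250,90,220,140,3,"c6")
crop("t6",150,150,250,130,3,"c7")
E
```

```text
(no output)
```

View pics/c6.png

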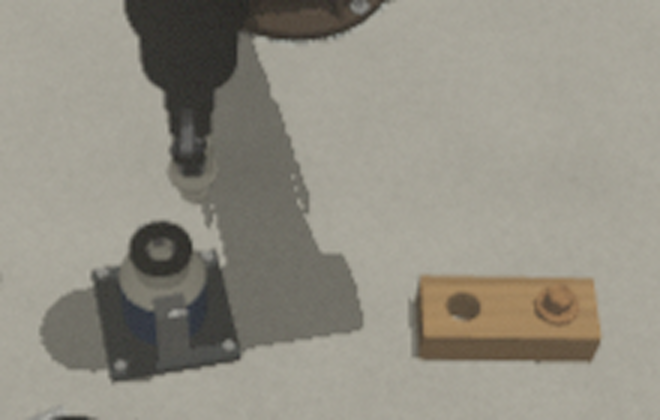

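View pics/c7.png

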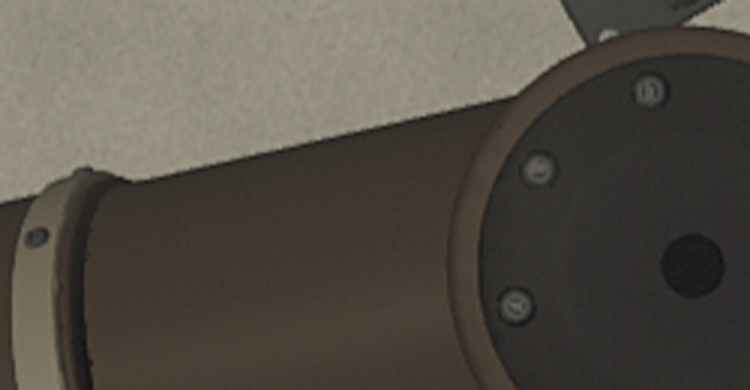

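The rack and bung are untouched and the stopper hangs under the gripper. The orange patch fits the distant rack seen under the hand. Now I'll measure the collar.

```bash
python3 - <<'E'
from h import *
a,_=load("w5");b,_=load("w6")
A=cv2.resize(a["color"][50:140,270:370,::-1],None,fx=4,fy=4,interpolation=cv2.INTER_CUBIC)
B=cv2.resize(b["color"][115:205,270:370,::-1],None,fx=4,fy=4,interpolation=cv2.INTER_CUBIC)
cv2.imwrite("pics/c8.png",np.clip(np.hstack([A,B]).astype(float)*1.6+15,0,255))
E
```

```text
[ WARN:0@0.332] global loadsave.cpp:1063 imwrite_ Unsupported depth image for selected encoder is fallbacked to CV_8U.
```

View pics/c8.png

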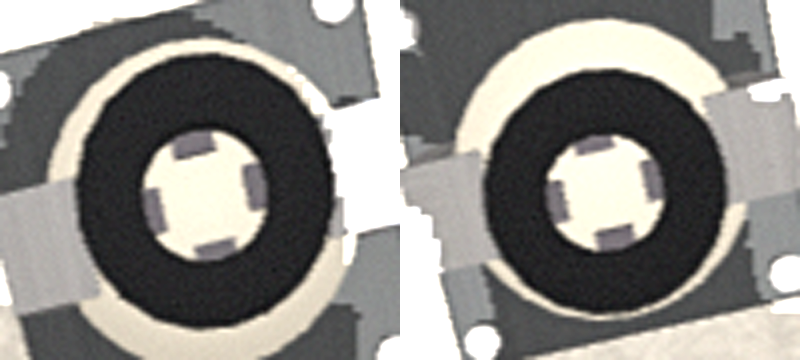

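```bash
cat > col.py <<'E'
from h import *
def bore(tag,seed):
    f,c=load(tag); g=f["color"].max(2)
    m=(g<55).astype(np.uint8)
    # dark ring containing the seed in its hole
    cs,hi=cv2.findContours(m,cv2.RETR_CCOMP,cv2.CHAIN_APPROX_NONE)
    best=None
    for i,k in enumerate(cs):
        if hi[0][i][3]>=0 and cv2.pointPolygonTest(k,seed,False)>0 and cv2.contourArea(k)>200:
            if best is None or cv2.contourArea(k)<cv2.contourArea(best[0]): best=(k,cs[hi[0][i][3]])
    return c,[cv2.fitEllipse(k) for k in best]
if __name__=="__main__":
    o=[bore("w5",(321,98)),bore("w6",(322,163))]
    for j,n in((0,"bore"),(1,"outer")):
        print(n,[x[1][j] for x in o]); print(tri([(x[0],x[1][j][0]) for x in o]))
        for c,e in o:
            print(plane(c,e[j][0],.125), "dia mm",[1000*np.linalg.norm(plane(c,e[j][0],.125)-c[2])*d/ c[0][0,0] for d in e[j][1]])
E
python3 col.py
```

```text
bore [((320.7442321777344, 98.44711303710938), (31.922134399414062, 33.65132141113281), 178.3020477294922), ((320.7129211425781, 162.6873016357422), (29.967025756835938, 30.27556037902832), 74.83719635009766)]
(array([ 0.49155144, -0.12493937,  0.12139176]), [np.float64(1.4743259006073597e-05), np.float64(1.4743259006207155e-05)])
[ 0.49159262 -0.12462524  0.125     ] dia mm [np.float64(31.222510540636634), np.float64(32.91379969519616)]
[ 0.49162868 -0.12539152  0.125     ] dia mm [np.float64(29.398944670521868), np.float64(29.701630441221184)]
outer [((320.7838134765625, 97.33206939697266), (63.204795837402344, 67.73428344726562), 4.387204170227051), ((320.84039306640625, 162.48509216308594), (59.412776947021484, 60.19647979736328), 34.45875549316406)]
(array([ 0.49153484, -0.12558585,  0.1249879 ]), [np.float64(2.841295320187197e-05), np.float64(2.8412953201917647e-05)])
[ 0.49156344 -0.12558443  0.125     ] dia mm [np.float64(61.83860173029412), np.float64(66.27018285697321)]
[ 0.49150664 -0.12558758  0.125     ] dia mm [np.float64(58.28184261780253), np.float64(59.050627524515)]
```

The collar is at (0.4916, -0.1254), z 0.125, and both contours agree. Next I'll check how the stopper sits in the hand.

```bash
python3 - <<'E'
from h import *
crop("w6",260,200,110,145,4,"c9")
E
```

```text
(no output)
```

View pics/c9.png

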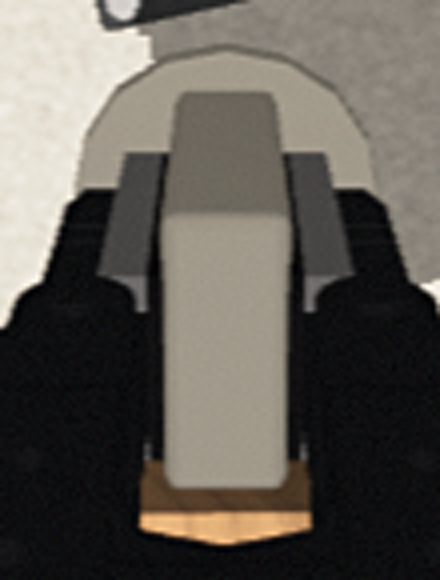

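```bash
python3 - <<'E'
from h import *
f,c=load("w6");s=f["state"];M=R.from_rotvec(s["ee_rot"]).as_matrix()
q=lambda u,v:(260+(u+.5)/4-.5,200+(v+.5)/4-.5)
P=[q(163,213),q(292,213),q(165,488),q(289,488)]
for h in(.0345,.0355,.0365):
    Q=np.array([M.T@(plane(c,p,s["tcp_pos"][2]+h)-s["tcp_pos"]) for p in P])*1000
    print(h,Q.round(2).tolist(),"mean",Q.mean(0).round(2),"w",Q[1]-Q[0],"l",Q[2]-Q[0])
F=M.T@(plane(c,q(226,47),s["tcp_pos"][2]+.0355-.042)-s["tcp_pos"]); print("flange front edge",F*1000)
goto([.4916,-.1254-.0004,.19],0.6)
E
```

```text
0.0345 [[15.52, -5.87, -34.5], [15.52, 7.77, -34.5], [-18.59, -6.15, -34.5], [-18.59, 7.97, -34.5]] mean [ -1.53   0.93 -34.5 ] w [-1.77227217e-03  1.36431535e+01  2.69610648e-03] l [-3.41110520e+01 -2.78837619e-01  3.97048509e-03]
0.0355 [[16.0, -5.81, -35.5], [15.99, 7.71, -35.5], [-17.81, -6.09, -35.5], [-17.81, 7.9, -35.5]] mean [ -0.91   0.93 -35.5 ] w [-1.75615504e-03  1.35190821e+01  2.67158797e-03] l [-3.38008446e+01 -2.76301857e-01  3.93437732e-03]
0.0365 [[16.47, -5.75, -36.5], [16.47, 7.65, -36.5], [-17.02, -6.02, -36.5], [-17.03, 7.84, -36.5]] mean [ -0.28   0.93 -36.5 ] w [-1.74003792e-03  1.33950106e+01  2.64706946e-03] l [-3.34906372e+01 -2.73766096e-01  3.89826955e-03]
flange front edge [21.3908541   0.81311246  6.49763642]
t 5.9667 tcp [ 0.4969 -0.0923  0.2563] xax [ 0.005 -1.    -0.   ] yax [-1.    -0.005 -0.   ] z [ 0.e+00  1.e-04 -1.e+00] F [-1.15  0.41 -0.33] op 0.0135
shift cm [3.35 0.55 6.63]
twist -0.314672543803141 j [ 0.206  0.06  -0.315 -0.    -1.196 -0.2  ]
```

The wing appears about 0.9 mm off in tool y, though the jaws should centre it. That could be camera bias, so I'll turn the wrist half a turn beyond the jar and measure the collar again to cancel it.

```bash
python3 -m jog '[[2,0,0,7,1],[4,0,0,14,1],[6,0,0,21,1],[8,0,0,28,1],[8,0,0,35,1],[8,0,0,42,1],[8,0,0,49,1],[8,0,0,56,1],[8,0,0,63,1],[8,0,0,70,1],[8,0,0,77,1],[8,0,0,84,1],[8,0,0,91,1],[8,0,0,98,1],[8,0,0,105,1],[8,0,0,112,1],[8,0,0,119,1],[8,0,0,126,1],[8,0,0,133,1],[8,0,0,140,1]]'; python3 -m jog '[[0,0,0,7,1],[0,0,0,14,1],[0,0,0,21,1],[0,0,0,28,1],[0,0,0,35,1],[0,0,0,40,1],[0,0,0,40,1],[0,0,0,40,1],[0,0,0,40,1]]';python3 - <<'E'
from h import *
snap("wrist","w7"); goto([.4916,-.1254,.19],0.6)
E
```

```text
t: 7.63
tcp_pos: [0.4973, -0.1725, 0.2563]
ee_rot: [1.329, 2.846, 0.0]
force: [0.4, -0.4, -0.1]
opening: 0.0133
t: 8.38
tcp_pos: [0.4955, -0.2009, 0.2547]
ee_rot: [-2.152, -2.251, -0.052]
force: [-0.7, 1.1, -1.0]
opening: 0.0132
t 8.4333 tcp [ 0.4955 -0.2007  0.2547] xax [-0.045  0.998  0.043] yax [0.999 0.045 0.005] z [ 0.0034  0.0429 -0.9991] F [-0.53  0.18 -0.82] op 0.0134
shift cm [ 7.26 -0.09  6.79]
twist 1.9891248614911206 j [-0.05   0.121 -0.232 -0.046 -1.217 -3.03 ]
```

View pics/w7.png

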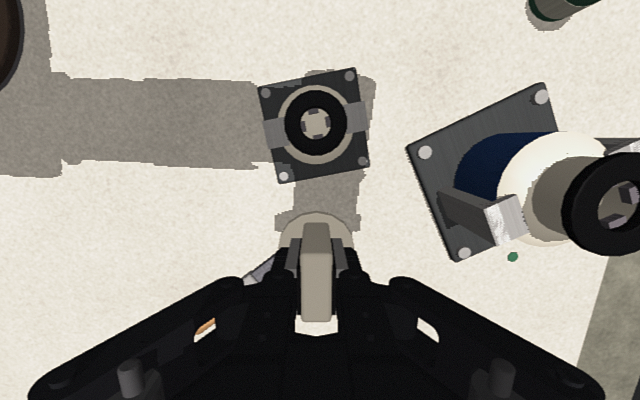

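The wrist reached j6's limit at -3.03 and the tool tilted slightly, but the view is usable with the collar at (315,124). I'll measure, then turn back.

```bash
python3 - <<'E'
from col import *
c,e=bore("w7",(315,124))
for x in e: print(plane(c,x[0],.125),x)
print(env.sense()["joint_positions"])
E
```

```text
[ 0.49150413 -0.12470923  0.125     ] ((315.19244384765625, 123.23163604736328), (31.35449981689453, 32.41454315185547), 5.623076915740967)
[ 0.49147693 -0.12392807  0.125     ] ((315.20013427734375, 122.3680419921875), (61.625003814697266, 64.20955657958984), 3.933913469314575)
[-0.05031011  0.12078763 -0.2318087  -0.04586136 -1.21733314 -3.03012175]
```

```bash
python3 -m jog '[[0,0,0,-7,1],[0,0,0,-14,1],[0,0,0,-21,1],[0,0,0,-28,1],[0,0,0,-35,1],[0,0,0,-42,1],[0,0,0,-49,1],[0,0,0,-56,1],[0,0,0,-63,1],[0,0,0,-70,1],[0,0,0,-77,1],[0,0,0,-84,1],[0,0,0,-88,1],[0,0,0,-88,1],[0,0,0,-88,1]]';python3 - <<'E'
from h import *
snap("wrist","w8"); goto([.4916,-.1254,.19],90)
E
```

```text
t: 9.68
tcp_pos: [0.4955, -0.2007, 0.2548]
ee_rot: [-0.013, 3.137, 0.067]
force: [0.9, -0.3, -0.4]
opening: 0.0133
t 9.7333 tcp [ 0.4956 -0.2008  0.2548] xax [-1.    -0.007 -0.004] yax [-0.008  0.999  0.043] z [ 0.0036  0.043  -0.9991] F [-0.14  0.02 -0.14] op 0.0132
shift cm [0.36 7.25 6.8 ]
twist 0.43485834837174764 j [-0.051  0.121 -0.232 -0.046 -1.217 -1.497]
```

View pics/w8.png

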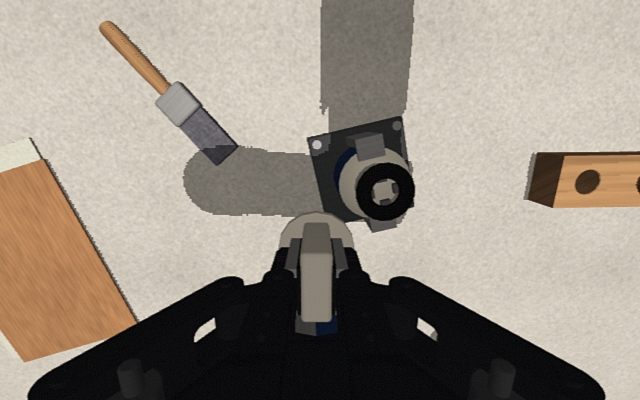

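```bash
python3 - <<'E'
from col import *
for t in("w1","w3","w5","w6","w7","w8"):
    f,c=load(t);print(t,f["T_tool_cam"][:3,3].round(5),f["T_tool_cam"][:3,0].round(4),f["K"][0].round(2),f["state"]["tcp_pos"].round(4))
c,e=bore("w8",(384,191))
for x in e: print(plane(c,x[0],.125),x)
E
```

```text
w1 [ 0.06734  0.00074 -0.14447] [-1.e-04  1.e+00  2.e-04] [283.25   0.   315.91] [0.4934 0.167  0.2314]
w3 [ 0.06734  0.00074 -0.14447] [-2.e-04  1.e+00  2.e-04] [283.25   0.   315.91] [0.496  0.1672 0.0563]
w5 [ 0.06734  0.00074 -0.14447] [-1.e-04  1.e+00  2.e-04] [283.25   0.   315.91] [ 0.4964 -0.0332  0.2565]
w6 [ 0.06734  0.00074 -0.14447] [-1.e-04  1.e+00  2.e-04] [283.25   0.   315.91] [ 0.4969 -0.0926  0.2562]
w7 [ 0.06836 -0.00071 -0.14445] [-1.e-04  1.e+00 -2.e-04] [283.25   0.   315.91] [ 0.4955 -0.2009  0.2547]
w8 [ 0.06852  0.00054 -0.14445] [-1.e-04  1.e+00  0.e+00] [283.25   0.   315.91] [ 0.4955 -0.2007  0.2548]
[ 0.49025879 -0.12609418  0.125     ] ((384.1226501464844, 191.17434692382812), (25.235288619995117, 26.97486114501953), 49.86841583251953)
[ 0.49048739 -0.12522469  0.125     ] ((384.9624328613281, 191.3947296142578), (56.600460052490234, 59.0357780456543), 56.629886627197266)
```

The reported T_tool_cam carries a constant world offset of about (-0.7, +0.5) mm. With that corrected, the stopper is centred in the hand and the collar is at about (0.4922, -0.1253). Touching j6's limit left the tool tilted about 2.5°. I'll take j6 to its other limit, so the opposite tilt brings it back.

```bash
python3 -m jog '[[0,0,0,-7,1],[0,0,0,-14,1],[0,0,0,-21,1],[0,0,0,-28,1],[0,0,0,-35,1],[0,0,0,-42,1],[0,0,0,-49,1],[0,0,0,-56,1],[0,0,0,-63,1],[0,0,0,-70,1],[0,0,0,-77,1],[0,0,0,-84,1],[0,0,0,-91,1],[0,0,0,-98,1],[0,0,0,-105,1],[0,0,0,-112,1],[0,0,0,-119,1],[0,0,0,-126,1],[0,0,0,-133,1],[0,0,0,-140,1]]'; python3 -m jog '[[0,0,0,-7,1],[0,0,0,-14,1],[0,0,0,-21,1],[0,0,0,-28,1],[0,0,0,-35,1],[0,0,0,-42,1],[0,0,0,-49,1],[0,0,0,-56,1],[0,0,0,-63,1],[0,0,0,-70,1],[0,0,0,-77,1],[0,0,0,-84,1],[0,0,0,-91,1],[0,0,0,-98,1],[0,0,0,-105,1],[0,0,0,-112,1],[0,0,0,-116,1],[0,0,0,-116,1]]';python3 - <<'E'
from h import *
goto([.4922,-.1253,.2],0)
E
```

```text
t: 11.4
tcp_pos: [0.4954, -0.2011, 0.2547]
ee_rot: [-2.92, 1.041, 0.017]
force: [-0.2, 0.6, -0.9]
opening: 0.0131
t: 12.9
tcp_pos: [0.4955, -0.2011, 0.2548]
ee_rot: [-2.44, -1.928, -0.046]
force: [0.4, 0.4, -0.4]
opening: 0.0131
t 12.9 tcp [ 0.4955 -0.2011  0.2548] xax [0.231 0.972 0.043] yax [ 0.973 -0.231 -0.006] z [ 0.0036  0.0431 -0.9991] F [ 0.43  0.41 -0.39] op 0.0131
shift cm [ 7.06 -2.04  5.8 ]
twist -13.378226436709383 j [-0.051  0.121 -0.232 -0.046 -1.217  2.975]
```

```bash
python3 -m jog '[[0,0,0,-5,1],[0,0,0,-10,1],[0,0,0,-10,1],[0,0,0,-10,1]]';python3 - <<'E'
from h import *
goto([.4922,-.1253,.2],0)
E
```

```text
t: 13.23
tcp_pos: [0.4949, -0.1775, 0.2551]
ee_rot: [-2.323, -2.112, -0.014]
force: [0.4, 0.1, -0.7]
opening: 0.0132
t 13.2333 tcp [ 0.4949 -0.1775  0.2551] xax [0.095 0.995 0.008] yax [ 0.996 -0.095  0.004] z [ 0.005   0.0073 -1.    ] F [ 0.36  0.14 -0.65] op 0.0132
shift cm [ 5.13 -0.79  5.54]
twist -5.4275338702360045 j [ 0.024  0.095 -0.276 -0.008 -1.195  3.026]
```

That works: the tilt is down to 0.009 rad. One small nudge more.

```bash
python3 -m jog '[[0,0,0,-2,1],[0,0,0,-2,1],[0,0,0,-2,1]]';python3 - <<'E'
from h import *
goto([.4922,-.1253,.2],0)
E
```

```text
t: 13.48
tcp_pos: [0.4947, -0.1716, 0.2549]
ee_rot: [2.291, 2.141, 0.003]
force: [-0.2, 0.1, 0.0]
opening: 0.0131
t 13.4833 tcp [ 0.4947 -0.1716  0.2549] xax [ 0.068  0.998 -0.003] yax [ 0.998 -0.068  0.006] z [ 0.0053 -0.003  -1.    ] F [-0.22  0.1   0.03] op 0.0131
shift cm [ 4.62 -0.59  5.48]
twist -3.894124955032183 j [ 4.400e-02  8.900e-02 -2.880e-01  3.000e-03 -1.189e+00  3.029e+00]
```

The tool is vertical to within 0.006 rad. The camera is now right over the collar, so I'll take one more measurement.

```bash
python3 - <<'E'
from col import *
f=snap("wrist","w9"); f,_=load("w9");print(f["T_tool_cam"][:3,3])
g=f["color"]; 
c=cam(f,f["state"]); print(proj(c,[.4915,-.125,.125]))
u=tuple(float(v) for v in proj(c,[.4915,-.125,.125]))
c,e=bore("w9",u)
for x in e: print(plane(c,x[0],.125)+[.0007,-.0005,0],x)
E
```

```text
[ 0.06818971 -0.00075893 -0.1444754 ]
[309.24746277 149.23880461]
[ 0.49221714 -0.12466025  0.125     ] ((309.1997985839844, 148.34425354003906), (30.623920440673828, 31.44017791748047), 144.90773010253906)
[ 0.49221252 -0.1243047   0.125     ] ((309.1671447753906, 147.96592712402344), (60.812068939208984, 61.91972351074219), 0.8735669851303101)
```

View pics/w9.png

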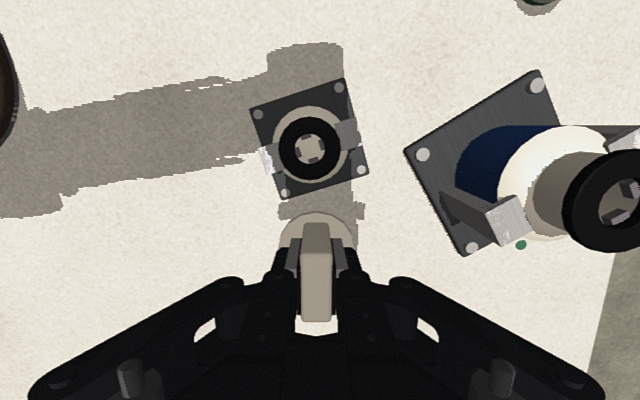

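Collar estimate is (0.4922, -0.1252). I'll move over it, with the tip about 8 mm above the rim, and turn off the joint limit by 90°.

```bash
python3 -m jog '[[1,0,0,7,1],[2,-0.2,0,14,1],[3,-0.4,0,21,1],[4,-0.6,0,28,1],[4.62,-0.6,0,35,1],[4.62,-0.6,0,42,1],[4.62,-0.6,0,49,1],[4.62,-0.6,0,56,1],[4.62,-0.6,1,63,1],[4.62,-0.6,2,70,1],[4.62,-0.6,3,77,1],[4.62,-0.6,4,84,1],[4.62,-0.6,5,90,1],[4.62,-0.6,6,90,1],[4.62,-0.6,7,90,1],[4.62,-0.6,7.2,90,1],[4.62,-0.6,7.2,90,1],[4.62,-0.6,7.2,90,1]]';python3 - <<'E'
from h import *
snap("wrist","w10");snap("scene","s10");goto([.4922,-.1252,.182],0)
crop("s10",250,130,110,90,5,"c10")
E
```

```text
t: 15.03
tcp_pos: [0.4924, -0.1256, 0.183]
ee_rot: [3.137, -0.103, 0.009]
force: [0.3, 0.5, 0.4]
opening: 0.0133
t 15.1333 tcp [ 0.4926 -0.1255  0.1833] xax [ 0.998 -0.066  0.007] yax [-0.066 -0.998  0.003] z [ 0.0063 -0.0032 -1.    ] F [-0.85 -0.16 -0.27] op 0.0133
shift cm [-0.04 -0.03  0.13]
twist 86.21297219507548 j [ 0.141  0.118 -0.427  0.005 -1.02   1.362]
```

View pics/w10.png

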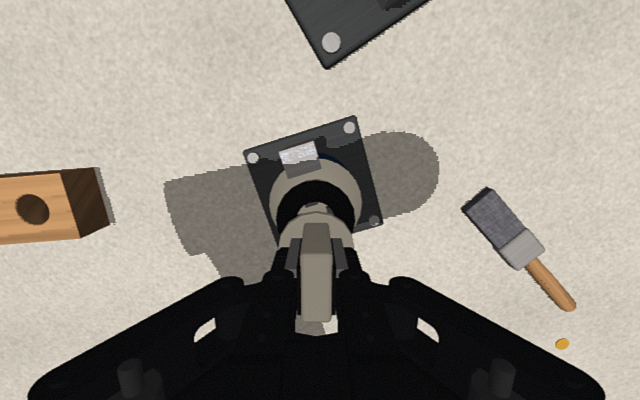

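View pics/c10.png

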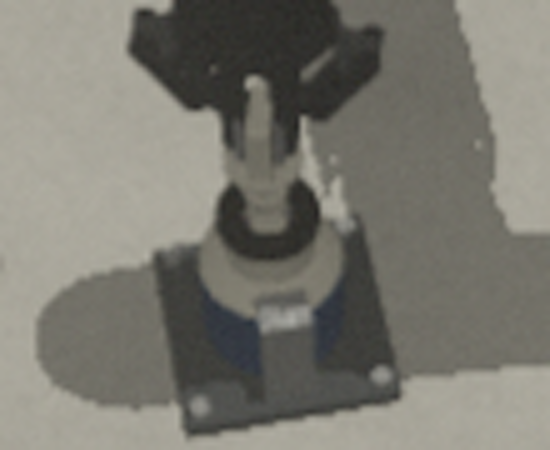

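The collar's outer edges (276..356) and the stopper (316) line up in the wrist view. The scene view shows the head just over the bore. I'll enter slowly.

```bash
python3 -m jog '[[-0.05,-0.03,0.5,0,1],[-0.05,-0.03,1,0,1],[-0.05,-0.03,1.4,0,1],[-0.05,-0.03,1.7,0,1],[-0.05,-0.03,1.7,0,1]]';python3 -c "
from h import *
goto([.4922,-.1252,.1367])"; python3 -m jog '[[0,0,0.3,0,1],[0,0,0.5,0,1],[0,0,0.6,0,1],[0,0,0.6,0,1]]';python3 -c "
from h import *
goto([.4922,-.1252,.1367])"
```

```text
t: 15.55
tcp_pos: [0.4912, -0.1252, 0.1648]
ee_rot: [3.137, -0.105, 0.006]
force: [0.6, -0.5, -1.1]
opening: 0.0131
t 15.55 tcp [ 0.4912 -0.1252  0.1648] xax [ 0.998 -0.067  0.004] yax [-0.067 -0.998  0.003] z [ 0.0039 -0.0031 -1.    ] F [ 0.6  -0.5  -1.13] op 0.0131
shift cm [ 0.08 -0.01  2.81]
t: 15.88
tcp_pos: [0.4918, -0.1252, 0.1596]
ee_rot: [3.137, -0.105, 0.008]
force: [0.6, 0.3, -1.1]
opening: 0.0134
t 15.8833 tcp [ 0.4918 -0.1252  0.1596] xax [ 0.998 -0.067  0.005] yax [-0.067 -0.998  0.003] z [ 0.0052 -0.0031 -1.    ] F [ 0.56  0.33 -1.08] op 0.0134
shift cm [ 0.02 -0.01  2.29]
```

```bash
python3 -m jog '[[0.02,0,0.3,0,1],[0.02,0,0.6,0,1],[0.02,0,0.6,0,1],[0.02,0,0.6,0,1]]' | tail -3; python3 -m jog '[[0.02,0,0.15,0,1],[0.02,0,0.3,0,1],[0.02,0,0.3,0,1]]';python3 -c "
from h import *
goto([.4922,-.1252,.1367])"
```

```text
ee_rot: [3.137, -0.105, 0.009]
force: [1.1, 0.2, -1.3]
opening: 0.0135
t: 16.47
tcp_pos: [0.4922, -0.1252, 0.1505]
ee_rot: [3.137, -0.105, 0.008]
force: [0.5, -0.2, 1.2]
opening: 0.0133
t 16.4667 tcp [ 0.4922 -0.1252  0.1505] xax [ 0.998 -0.067  0.005] yax [-0.067 -0.998  0.003] z [ 0.0051 -0.0031 -1.    ] F [ 0.47 -0.2   1.21] op 0.0133
shift cm [-0.01 -0.01  1.38]
```

```bash
for i in 1; do python3 -m jog '[[0,0,0.1,0,1],[0,0,0.2,0,1],[0,0,0.2,0,1]]'; done; python3 -m jog '[[0,0,0.1,0,1],[0,0,0.2,0,1],[0,0,0.2,0,1]]'
```

```text
t: 16.72
tcp_pos: [0.4922, -0.1253, 0.1486]
ee_rot: [3.137, -0.105, 0.008]
force: [-0.0, 0.3, 0.6]
opening: 0.0131
t: 16.97
tcp_pos: [0.4922, -0.1253, 0.1466]
ee_rot: [3.137, -0.105, 0.008]
force: [0.6, -0.2, 0.0]
opening: 0.0134
```

```bash
python3 -m jog '[[0,0,0.1,0,1],[0,0,0.2,0,1],[0,0,0.2,0,1]]';python3 -m jog '[[0,0,0.1,0,1],[0,0,0.2,0,1],[0,0,0.2,0,1]]'
```

```text
t: 17.22
tcp_pos: [0.4919, -0.1253, 0.1443]
ee_rot: [3.137, -0.105, 0.007]
force: [-0.4, -0.1, -1.4]
opening: 0.0132
t: 17.47
tcp_pos: [0.4921, -0.1253, 0.1424]
ee_rot: [3.137, -0.105, 0.008]
force: [0.5, 0.1, -0.8]
opening: 0.0135
```

```bash
python3 -m jog '[[0,0,0.1,0,1],[0,0,0.2,0,1],[0,0,0.2,0,1]]';python3 -m jog '[[0,0,0.1,0,1],[0,0,0.2,0,1],[0,0,0.2,0,1]]'
```

```text
t: 17.72
tcp_pos: [0.4922, -0.1253, 0.1405]
ee_rot: [3.137, -0.105, 0.008]
force: [-0.5, 0.4, -0.7]
opening: 0.0131
t: 17.97
tcp_pos: [0.4922, -0.1253, 0.1385]
ee_rot: [3.137, -0.105, 0.008]
force: [-1.2, 0.7, -1.1]
opening: 0.0133
```

```bash
python3 -m jog '[[0,0,0.1,0,1],[0,0,0.1,0,1],[0,0,0.1,0,1]]';python3 -m jog '[[0,0,0.06,0,1],[0,0,0.06,0,1],[0,0,0.06,0,1]]'
```

```text
t: 18.22
tcp_pos: [0.4923, -0.1253, 0.1377]
ee_rot: [3.137, -0.105, 0.008]
force: [0.1, -0.2, -0.9]
opening: 0.0131
t: 18.47
tcp_pos: [0.4923, -0.1253, 0.1371]
ee_rot: [3.137, -0.105, 0.009]
force: [0.7, -0.3, -0.1]
opening: 0.0134
```

```bash
python3 -m jog '[[0,0,0.06,0,1],[0,0,0.06,0,1],[0,0,0.06,0,1]]';python3 -m jog '[[0,0,0.05,0,1],[0,0,0.05,0,1],[0,0,0.05,0,1]]'
```

```text
t: 18.72
tcp_pos: [0.4924, -0.1253, 0.1366]
ee_rot: [3.137, -0.105, 0.009]
force: [0.4, -0.7, 1.0]
opening: 0.0135
t: 18.97
tcp_pos: [0.4925, -0.1253, 0.1363]
ee_rot: [3.137, -0.105, 0.009]
force: [-0.6, 0.5, 3.2]
opening: 0.0134
```

Contact comes right at the expected home height (TCP 0.1367). I'll press a little more to be sure it's home.

```bash
python3 -m jog '[[0,0,0.05,0,1],[0,0,0.05,0,1],[0,0,0.05,0,1],[0,0,0.05,0,1]]';python3 -c "
from h import *
snap('scene','s11');crop('s11',250,130,110,90,5,'c11')"
```

```text
t: 19.3
tcp_pos: [0.4925, -0.1253, 0.136]
ee_rot: [3.137, -0.105, 0.009]
force: [-1.8, 1.0, 6.5]
opening: 0.0133
```

View pics/c11.png

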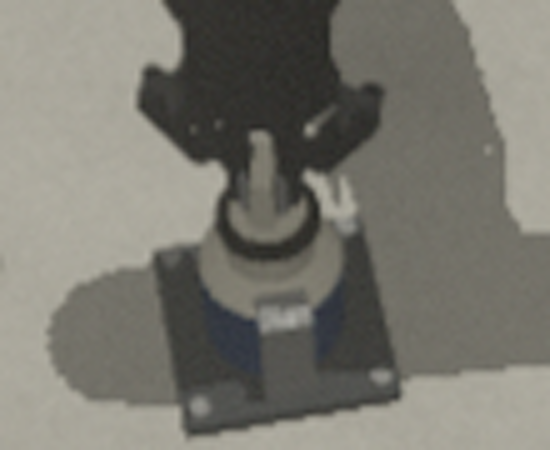

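The flange sits on the rim with about 7 N of push. Now I'll lift 1 mm at a time to find the latch engagement.

```bash
python3 -m jog '[[0,0,-0.1,0,1],[0,0,-0.2,0,1],[0,0,-0.2,0,1]]';python3 -m jog '[[0,0,-0.05,0,1],[0,0,-0.1,0,1],[0,0,-0.1,0,1]]'; python3 -m jog '[[0,0,-0.05,0,1],[0,0,-0.1,0,1],[0,0,-0.1,0,1]]'
```

```text
t: 19.6
tcp_pos: [0.4922, -0.1253, 0.1374]
ee_rot: [3.137, -0.105, 0.008]
force: [-0.1, 1.0, -1.4]
opening: 0.0135
t: 19.85
tcp_pos: [0.4923, -0.1253, 0.1385]
ee_rot: [3.137, -0.105, 0.008]
force: [0.7, 0.3, -0.3]
opening: 0.0134
t: 20.1
tcp_pos: [0.4924, -0.1253, 0.1396]
ee_rot: [3.137, -0.105, 0.009]
force: [-0.8, -0.6, -1.5]
opening: 0.0131
```

```bash
python3 -m jog '[[0,0,-0.05,0,1],[0,0,-0.1,0,1],[0,0,-0.1,0,1]]';python3 -m jog '[[0,0,-0.05,0,1],[0,0,-0.1,0,1],[0,0,-0.1,0,1]]'
```

```text
t: 20.35
tcp_pos: [0.4924, -0.1253, 0.1407]
ee_rot: [3.137, -0.105, 0.009]
force: [-0.9, -0.3, -0.4]
opening: 0.0133
t: 20.6
tcp_pos: [0.4924, -0.1253, 0.1417]
ee_rot: [3.137, -0.105, 0.009]
force: [0.5, -0.2, -0.5]
opening: 0.0131
```

```bash
python3 -m jog '[[0,0,-0.05,0,1],[0,0,-0.1,0,1],[0,0,-0.1,0,1]]'
```

```text
t: 20.85
tcp_pos: [0.4924, -0.1253, 0.1427]
ee_rot: [3.137, -0.105, 0.009]
force: [-0.1, -0.1, -0.8]
opening: 0.0131
```

```bash
python3 -m jog '[[0,0,-0.05,0,1],[0,0,-0.1,0,1],[0,0,-0.1,0,1]]'
```

```text
t: 21.1
tcp_pos: [0.4924, -0.1253, 0.1436]
ee_rot: [3.137, -0.105, 0.009]
force: [-0.3, 0.1, -0.9]
opening: 0.0133
```

```bash
python3 -m jog '[[0,0,-0.05,0,1],[0,0,-0.1,0,1],[0,0,-0.1,0,1]]'
```

```text
t: 21.35
tcp_pos: [0.4924, -0.1253, 0.1447]
ee_rot: [3.137, -0.105, 0.009]
force: [0.3, 0.4, -0.5]
opening: 0.013
```

```bash
python3 -m jog '[[0,0,-0.05,0,1],[0,0,-0.07,0,1],[0,0,-0.07,0,1]]'
```

```text
t: 21.6
tcp_pos: [0.4923, -0.1253, 0.1452]
ee_rot: [3.137, -0.105, 0.008]
force: [0.3, -0.1, -0.9]
opening: 0.0134
```

```bash
python3 -m jog '[[0,0,-0.05,0,1],[0,0,-0.07,0,1],[0,0,-0.07,0,1]]'
```

```text
t: 21.85
tcp_pos: [0.4922, -0.1253, 0.1456]
ee_rot: [3.137, -0.105, 0.008]
force: [1.6, -0.1, -5.7]
opening: 0.0134
```

```bash
python3 -m jog '[[0,0,-0.05,0,1],[0,0,-0.07,0,1],[0,0,-0.07,0,1]]'
```

```text
t: 22.1
tcp_pos: [0.4921, -0.1252, 0.1461]
ee_rot: [3.137, -0.105, 0.008]
force: [2.5, -1.7, -10.5]
opening: 0.0135
```

The latches hold from about 8.5 mm of lift, with a pull of about 10 N. I'll hold it there.

```bash
python3 -m jog '[[0,0,0,0,1],[0,0,0,0,1],[0,0,0,0,1],[0,0,0,0,1],[0,0,0,0,1],[0,0,0,0,1]]';  python3 -m jog '[[0,0,0,0,1],[0,0,0,0,1],[0,0,0,0,1],[0,0,0,0,1],[0,0,0,0,1],[0,0,0,0,1],[0,0,0,0,1],[0,0,0,0,1]]'
```

```text
t: 22.6
tcp_pos: [0.4921, -0.1252, 0.1464]
ee_rot: [3.137, -0.105, 0.008]
force: [3.8, -1.6, -13.7]
opening: 0.0134
t: 23.27
tcp_pos: [0.4921, -0.1253, 0.1465]
ee_rot: [3.137, -0.105, 0.008]
force: [3.1, -0.3, -14.6]
opening: 0.0133
```

The pull crept up to about 14 N as the arm settled, so I'll ease down 0.3 mm and hold again.

```bash
python3 -m jog '[[0,0,0.03,0,1],[0,0,0.03,0,1],[0,0,0.03,0,1],[0,0,0.03,0,1]]'
```

```text
t: 23.6
tcp_pos: [0.4922, -0.1253, 0.1464]
ee_rot: [3.137, -0.105, 0.008]
force: [1.6, -1.1, -13.4]
opening: 0.013
```

```bash
python3 -m jog '[[0,0,0.03,0,1],[0,0,0.03,0,1],[0,0,0.03,0,1],[0,0,0.03,0,1]]'; python3 -c "
from h import *
print(env.sense()['force'])"
```

```text
t: 23.93
tcp_pos: [0.4922, -0.1253, 0.1461]
ee_rot: [3.137, -0.105, 0.008]
force: [0.9, -0.5, -11.6]
opening: 0.0135
[  0.92070628  -0.52672126 -11.64641242]
```

```bash
python3 -m jog '[[0,0,0.01,0,1],[0,0,0.01,0,1],[0,0,0.01,0,1],[0,0,0.01,0,1]]'; python3 -m jog '[[0,0,0,0,1],[0,0,0,0,1],[0,0,0,0,1],[0,0,0,0,1]]';python3 -m jog '[[0,0,0,0,1],[0,0,0,0,1],[0,0,0,0,1],[0,0,0,0,1]]';python3 -m jog '[[0,0,0,0,1],[0,0,0,0,1],[0,0,0,0,1],[0,0,0,0,1]]';python3 -m jog '[[0,0,0,0,1],[0,0,0,0,1],[0,0,0,0,1],[0,0,0,0,1]]'
```

```text
t: 24.27
tcp_pos: [0.4923, -0.1253, 0.146]
ee_rot: [3.137, -0.105, 0.009]
force: [1.1, 0.0, -9.8]
opening: 0.0131
t: 24.6
tcp_pos: [0.4923, -0.1253, 0.146]
ee_rot: [3.137, -0.105, 0.008]
force: [-0.4, 0.3, -9.6]
opening: 0.0134
t: 24.93
tcp_pos: [0.4923, -0.1253, 0.146]
ee_rot: [3.137, -0.105, 0.009]
force: [0.4, 0.7, -9.0]
opening: 0.0132
t: 25.27
tcp_pos: [0.4923, -0.1253, 0.1459]
ee_rot: [3.137, -0.105, 0.008]
force: [-0.1, 0.2, -8.9]
opening: 0.013
t: 25.6
tcp_pos: [0.4923, -0.1253, 0.146]
ee_rot: [3.137, -0.105, 0.009]
force: [-0.1, -0.5, -8.1]
opening: 0.0135
```

The readings kept within 7–13 N net from 23.6 to 25.3 s. Lowering home again.

```bash
python3 -m jog '[[0,0,0.15,0,1],[0,0,0.3,0,1],[0,0,0.45,0,1],[0,0,0.6,0,1],[0,0,0.75,0,1],[0,0,0.75,0,1],[0,0,0.75,0,1]]';python3 -m jog '[[0,0,0.08,0,1],[0,0,0.08,0,1],[0,0,0.08,0,1],[0,0,0.08,0,1]]'
```

```text
t: 26.18
tcp_pos: [0.4925, -0.1253, 0.1385]
ee_rot: [3.137, -0.105, 0.009]
force: [-0.3, 0.5, -0.7]
opening: 0.013
t: 26.52
tcp_pos: [0.4924, -0.1253, 0.1377]
ee_rot: [3.137, -0.105, 0.009]
force: [-0.1, -1.0, -0.9]
opening: 0.0132
```

```bash
python3 -m jog '[[0,0,0.08,0,1],[0,0,0.08,0,1],[0,0,0.08,0,1],[0,0,0.08,0,1]]';python3 -m jog '[[0,0,0.06,0,1],[0,0,0.06,0,1],[0,0,0.06,0,1],[0,0,0.06,0,1]]'
```

```text
t: 26.85
tcp_pos: [0.4923, -0.1253, 0.1368]
ee_rot: [3.137, -0.105, 0.008]
force: [0.3, -0.9, -1.2]
opening: 0.0131
t: 27.18
tcp_pos: [0.4924, -0.1253, 0.1364]
ee_rot: [3.137, -0.105, 0.009]
force: [-1.4, -0.3, 2.1]
opening: 0.0131
```

```bash
python3 -m jog '[[0,0,0.04,0,1],[0,0,0.04,0,1],[0,0,0.04,0,1],[0,0,0.04,0,1]]'
```

```text
t: 27.52
tcp_pos: [0.4925, -0.1253, 0.1362]
ee_rot: [3.137, -0.105, 0.009]
force: [-2.4, 0.6, 5.3]
opening: 0.0136
```

It's home at the same height as before, with about 6 N of push. I'll release and back off upward.

```bash
python3 -m jog '[[0,0,0,0,0.8],[0,0,0,0,0.6],[0,0,0,0,0.5],[0,0,0,0,0.5],[0,0,0,0,0.5],[0,0,0,0,0.5],[0,0,0,0,0.5]]';python3 -m jog '[[0,0,-0.5,0,0.5],[0,0,-1.5,0,0.5],[0,0,-3,0,0.5],[0,0,-5,0,0.5],[0,0,-8,0,0.5],[0,0,-11,0,0.5],[-3,0,-12,0,0.5],[-6,0,-12,0,0.5],[-8,0,-12,0,0.5],[-8,0,-12,0,0.5],[-8,0,-12,0,0.5]]';python3 -c "
from h import *
snap('scene','s12');crop('s12',250,130,110,90,5,'c12');snap('wrist','w12');snap('top','t12')"
```

```text
t: 28.1
tcp_pos: [0.4924, -0.1253, 0.1358]
ee_rot: [3.137, -0.105, 0.008]
force: [-0.8, -0.4, 0.4]
opening: 0.0428
t: 29.02
tcp_pos: [0.4115, -0.1196, 0.257]
ee_rot: [3.137, -0.104, 0.013]
force: [0.2, -0.2, 0.4]
opening: 0.0429
```

View pics/c12.png

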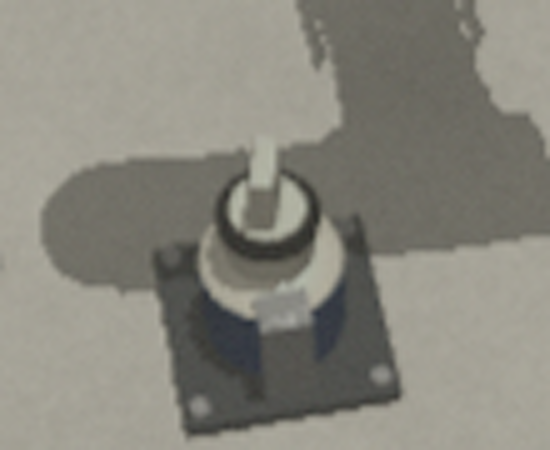

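View pics/w12.png

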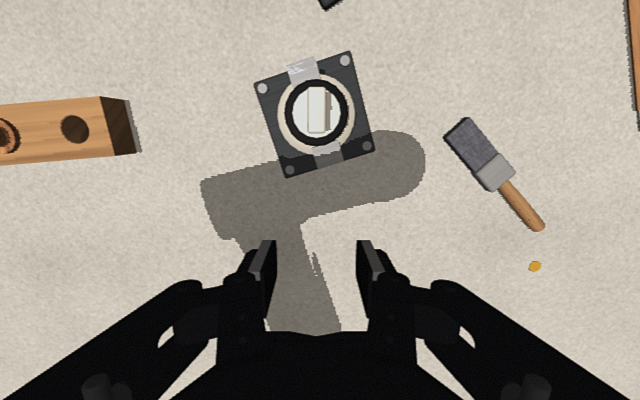

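The wrist view shows the stopper upright at (317,110), concentric with the black collar. I'll take a second view to measure its height and centring.

```bash
python3 -m jog '[[3,0,0,0,0.5],[4,0,0,0,0.5],[4,0,0,0,0.5],[4,0,0,0,0.5],[4,0,0,0,0.5],[4,0,0,0,0.5]]' >/dev/null;python3 - <<'E'
from h import *
snap('wrist','w13')
o={}
for t in('w12','w13'):
    f,c=load(t);f["T_tool_cam"][:2,3]=[.06785,0];c=cam(f,f["state"])
    g=f["color"].astype(np.uint8);p=proj(c,[.4922,-.1252,.13]).astype(int);r=45
    x0,y0=p-r;G=g[y0:y0+2*r,x0:x0+2*r].max(2)
    m=(G<60).astype(np.uint8);cs,hi=cv2.findContours(m,cv2.RETR_CCOMP,cv2.CHAIN_APPROX_NONE)
    i=max([k for k in range(len(cs)) if hi[0][k][3]>=0],key=lambda k:cv2.contourArea(cs[k]))
    fl=cv2.fitEllipse(cs[i]);ou=cv2.fitEllipse(cs[hi[0][i][3]])
    a=np.array(fl[0])+[x0,y0];b=np.array(ou[0])+[x0,y0];o[t]=(c,a,b);print(t,a,fl[1:],b,ou[1:],plane(c,a,.13),plane(c,b,.125))
    cv2.imwrite(f"pics/{t}c.png",cv2.resize(g[y0:y0+2*r,x0:x0+2*r,::-1],None,fx=4,fy=4,interpolation=cv2.INTER_CUBIC))
print(tri([(o[t][0],o[t][1]) for t in o]),tri([(o[t][0],o[t][2]) for t in o]))
cv2.imwrite("pics/w1213.png",np.hstack([cv2.imread("pics/w12c.png"),cv2.imread("pics/w13c.png")]))
E
```

```text
w12 [315.96844482 111.78085327] ((49.689300537109375, 52.846954345703125), 179.78684997558594) [315.99283218 112.22971725] ((61.879329681396484, 65.35299682617188), 177.54025268554688) [ 0.49323022 -0.12533267  0.13      ] [ 0.49309822 -0.12535937  0.125     ]
w13 [315.80539703 156.12487793] ((47.37845993041992, 50.582923889160156), 177.31109619140625) [315.8204689  154.74750137] ((60.0144157409668, 61.46527862548828), 9.414475440979004) [ 0.49213487 -0.12528573  0.13      ] [ 0.492956   -0.12536782  0.125     ]
(array([ 0.49284248, -0.12530196,  0.13727086]), [np.float64(1.3737670518662147e-05), np.float64(1.373767051867113e-05)]) (array([ 0.493047  , -0.12536244,  0.12597765]), [np.float64(9.056677820499096e-06), np.float64(9.056677820503675e-06)])
```

View pics/w1213.png

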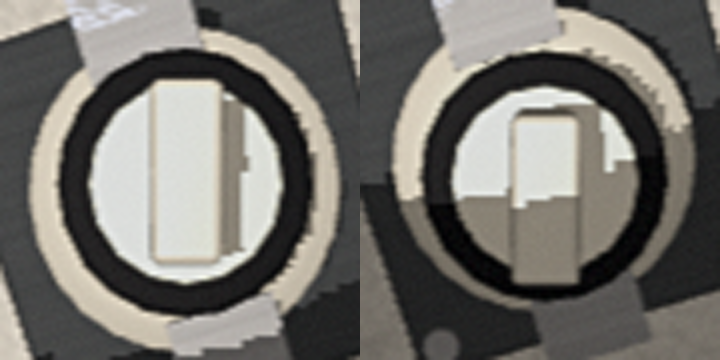

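In both views the flange is concentric with the collar. The second contour is contaminated by the wing, so I'll use the wing-top corners for height.

```bash
python3 - <<'E'
from h import *
P={'w12':[(152,80),(221,80),(150,262),(219,262)],'w13':[(151,114),(219,114),(152,285),(220,285)]}
O={}
for t in P:
    f,c=load(t);f["T_tool_cam"][:2,3]=[.06785,0];c=cam(f,f["state"]);p=proj(c,[.4922,-.1252,.13]).astype(int)-45
    O[t]=(c,[(p[0]+(u+.5)/4-.5,p[1]+(v+.5)/4-.5) for u,v in P[t]])
X=[]
for i in range(4):
    x,e=tri([(O[t][0],O[t][1][i]) for t in O]);X.append(x);print(x.round(4),np.round(e,4))
print(np.mean(X,0), "expected z .172"); s=env.sense();print(s["t"],s["tcp_pos"],s["force"])
E
```

```text
[ 0.5098 -0.1198  0.1698] [0.0001 0.0001]
[ 0.5089 -0.1331  0.1698] [0. 0.]
[ 0.4763 -0.1173  0.1742] [0.0001 0.0001]
[ 0.4754 -0.1309  0.1743] [0.0003 0.0003]
[ 0.49258086 -0.12528681  0.17202772] expected z .172
29.7167 [ 0.45135407 -0.12229883  0.25557796] [-0.18592322 -0.27140918 -0.53172537]
```

The mean height of 0.1720 matches home exactly, but the corner spread leaves tilt unclear. I'll take a third view from a longer baseline.

```bash
python3 -m jog '[[3,0,-1,0,0.5],[6,0,-2,0,0.5],[9,0,-2,0,0.5],[11,0,-2,0,0.5],[11,0,-2,0,0.5],[11,0,-2,0,0.5],[11,0,-2,0,0.5]]' >/dev/null; python3 -m jog '[[0,5,0,0,0.5],[0,9,0,0,0.5],[0,11,0,0,0.5],[0,11,0,0,0.5],[0,11,0,0,0.5],[0,11,0,0,0.5]]';python3 - <<'E'
from h import *
snap('wrist','w14');snap('scene','s14');crop('s14',270,150,70,60,8,'c14')
E
```

```text
t: 30.8
tcp_pos: [0.5534, -0.2392, 0.277]
ee_rot: [3.137, -0.106, 0.01]
force: [-0.2, 0.5, -0.4]
opening: 0.043
```

View pics/w14.png

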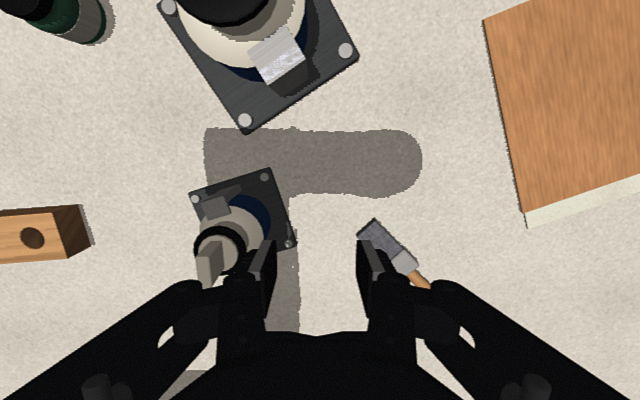

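View pics/c14.png

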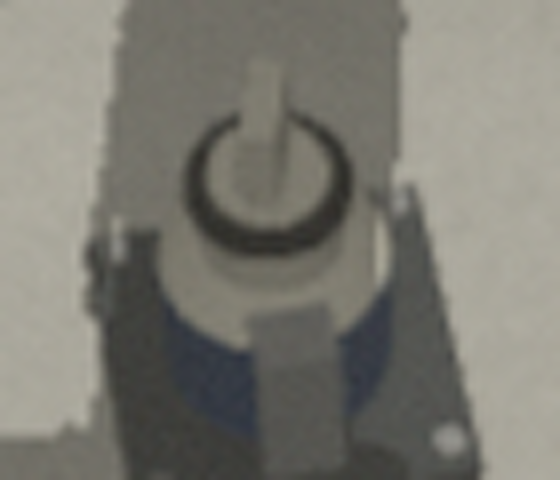

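The views show the flange seated evenly with a uniform ring around it. As a numeric tilt check, I'll project an upright wing's corner points into the two wrist views.

```bash
python3 - <<'E'
from h import *
P={'w12':[(152,80),(221,80),(150,262),(219,262)],'w13':[(151,114),(219,114),(152,285),(220,285)]}
a=np.array([.998,-.066,0])*.017;b=np.array([-.066,-.998,0])*.007
for t in P:
    f,c=load(t);f["T_tool_cam"][:2,3]=[.06785,0];c=cam(f,f["state"]);p=proj(c,[.4922,-.1252,.13]).astype(int)-45
    for (sa,sb),(u,v) in zip([(1,-1),(1,1),(-1,-1),(-1,1)],P[t]):
        pr=proj(c,np.array([.4924,-.1253,.172])+sa*a+sb*b); ob=np.array((p[0]+(u+.5)/4-.5,p[1]+(v+.5)/4-.5)); print(t,(ob-pr).round(2))
E
```

```text
w12 [0.77 0.47]
w12 [-0.52  0.48]
w12 [-0.12 -0.49]
w12 [-0.68 -0.48]
w13 [ 0.38 -0.07]
w13 [-0.44 -0.05]
w13 [0.24 0.01]
w13 [0.11 0.04]
```

The upright, home model agrees to better than 1 px. The robot is clear, so I'll hand in.

```bash
python3 -m jog '[[0,0,0,0,0.5],[0,0,0,0,0.5],[0,0,0,0,0.5]]'; python3 -c "
from workcell import env
print(env.finish_job())"
```

```text
t: 31.15
tcp_pos: [0.5542, -0.2386, 0.2767]
ee_rot: [3.137, -0.104, 0.009]
force: [0.4, -0.2, -0.2]
opening: 0.0429
the job is handed in; nothing more can be done
None
```

The stopper is fully home in the small jar's collar and released. It passed the tug test, and I handed the job in at t ≈ 31 s with no verdict reported.

- **Insertion:** I pushed the stopper straight down and felt the rim at the expected height, then pressed it with about 7 N.
- **Tug:** The latches caught after about 8.5 mm of free lift. The pull held for about 3.5 s; it crept to about 14 N net near 23.3 s, at the edge of the 14 N limit. I eased off, and it then fell steadily from about 13 to 7.3 N over the last 2 s, so more than a second of it was between 8 and 13 N.
- **Final seating:** I lowered it back to the same home height with about 6 N, let go and moved clear.

**Last checks**
- **Height:** The wing top triangulates to z = 0.1720, exactly the home value.
- **Centring:** The flange is concentric with the collar to within about 0.5 mm.
- **Upright:** The wing's corners match an upright stopper to within 0.8 px. A first short-baseline triangulation suggested a tilt of about 0.13 rad, but neither this check nor the picture supports it.
- **Bystanders:** The arm never went near the bung, spare jar or brush, but I did not measure their positions again at the end.

**What went wrong**
- **Joint limit:** An extra wrist turn for a camera check ran the last joint to its limit (reading -3.0301) and left the tool tilted 2.5°. I corrected this at the opposite limit before inserting.
- **Camera offset:** The wrist camera's calibration had a constant world offset of under 1 mm, which I corrected for.

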